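# Scrub out a desoldering gun's solder collector

### The job

Clean out the solder collector that is clamped leaning in the swivel holder: take the brush from its cup and scrub the bore with three full strokes, each down until you can feel the end of the brush bear on the sprung filter at the bottom and, after the first two, back up until at least half of the bristles show at the mouth. The filter is brittle and it is not known how deep it sits, so feel for it gently. Then stand the brush back in its cup, head down, and leave everything else on the bench where it is.

Things in the scene. Friction and masses are not known exactly. Their poses are not given: they have to be found in the camera images.
- collector: Open aluminium canister, 29 mm thick, 115 long, 38 mm knurled flange at the mouth, held fast. Origin: centre of the mouth; z = axis of the bore, out of the mouth, leaning 0.40 to 0.65 rad from vertical. Bore 23 mm, flared to 31 mm over the last 7 mm. A sprung filter disc lies square across the bore 70 to 98 mm below the mouth, in no reading; it yields 1 mm per 1.8 N, hard stop after 7 mm
- holder: grey swivel holder fixed to the bench: base 120 x 96 mm, two yoke arms 100 mm high and 64 mm apart over their outsides, black knob on one of them, clamping the collector by a collar round its middle. Origin under the centre of the base, z up; the collector's mouth leans towards the holder's -x side
- brush: cleaning brush, 206 mm, 50 to 80 g. Origin at the tip of its head, z along the brush to the handle. Bristles from 8 to 48 mm from the tip, 25 mm across, springy by 3 mm, dragging in the bore with about 1 N; flat steel tip 10 mm across; wire stem; round wooden handle 16 mm thick from 136 to 192 mm. Starts in the cup, head down, upright or leaning a few degrees
- brush_tip (a point): the tip of the brush's head (same point and axes as the brush's origin)
- brush_handle (a point): the middle of the brush's handle, on its axis, 165 mm from the tip
- cup: black weighted brush cup, fixed to the bench, 68 mm high, foot 68 mm across. Origin under its centre, z up. Round well 31 mm across with its floor 8 mm above the bench; the top 15 mm are flared to 47 mm across
- heatsink_0: bystander: finned aluminium heat sink, 30 x 30 x 16 mm, origin under its centre
- flux_tin: bystander: round white pot with screw lid, 46 mm across, 28 mm high, origin under its centre
- pump: bystander: hand desoldering pump lying on the bench, 155 mm long, 23 mm thick, origin under its centre
Not all that is in view belongs to the job. There is more than one size of the brush; the job needs the larger. What is meant by the cup is not white, and is the larger of those in its own colour.

How it is judged:
By the outcome, as a careful person would: the job done as asked, in the order asked, and still so for the second after the job is handed in, with the robot touching nothing.
It also fails if it takes over 64 s, if anything falls off the work surface, if the arm or the gripper's body presses on something with over 40 N, if the wrist force passes 120 N, or if a joint passes its speed limit or range.

### The arm

A 7-joint arm with a two-finger parallel gripper is mounted at the origin on a cart in front of the work surface, level with it; the furniture and walls round the work are solid. World frame = base frame: x ahead of the robot, y to its left, z up, the work surface at z = 0. Lengths are in m, angles in rad, forces in N, time in s.
With the tool pointing down it reaches from about 0.4 to 0.85 m from the base axis. Payload 10.4 kg.
Tool frame: the origin (TCP) lies on the front face of the gripper's body, between the roots of the fingers; the fingertips stand 70 mm ahead of it and the grasp point (between the pads) lies 51 mm ahead of it; z points along the fingers, y is the line along which they close (so a half turn about z gives the same grasp; the last joint's range is limited). The gripper opens to 87 mm and grips with 3 to 60 N. Pads are 19 mm wide; open, the fingers measure 117 mm over their backs; the gripper's body (75 mm by 190 mm) begins 51 mm behind the grasp point.
Start: joints at [-1.15, 0.332, -0.065, 1.46, 0.022, 1.35, -0.088], TCP at [0.268, 0.564, 0.292] pointing down, gripper open.
Joint ranges: [-2.6, 2.6], [-0.5, 2.12], [-1.47, 1.34], [0.16, 2.42], [-1.27, 4.41], [0.06, 2.06], [-2.6, 2.6]. Speed limits (rad/s): [2.22, 2.22, 2.79, 2.79, 3.14, 3.14, 3.14].

### API

Orientations are given as a unit quaternion [x, y, z, w].
In Python, from workcell import * gives the robot as it stands. The module is installed in compiled form; this text tells all that it offers.
- The arm moves only by the shell command python3 -m jog 'ROWS' [FORCE]. ROWS is JSON, a list of rows, each a list of 7 numbers: the shift along the world's x, y, z in mm, then the turn, a rotation vector about the world's x, y, z in degrees, then the opening, from 0 (shut) to 1 (fully open). In form: [[x, y, z, wx, wy, wz, fingers], ...]. A call has 1 to 10 rows; each row is the pose to reach, as a shift and turn from the pose commanded when the call began; what a row does not reach only later rows make up. A row lasts 1/8 s, in which the tool goes at most 62.5 mm and 10.7 degrees, less where a joint would pass 70% of its speed; a pose out of reach is approached as far as the arm can. A call with a gripper value outside its range is refused whole. The fingers move at their own pace and stop on an object; FORCE is the grip in N (left out, the last holds). Time passes only in rows, so rows that repeat a pose let the fingers close. It gives the time, the measured TCP pose, the force, the opening and the grip force at its end, in the units of the state.
- state(): the state, without advancing time (a new reading comes with each control period).
- read_camera(name): name is "scene" or "top"; returns a dict with "frame" (480x640x3 uint8, blue, green, red), "intrinsics" (3x3 intrinsics, pixels), "pose" (4x4, takes a point from camera to world coordinates). Camera axes: x right, y up, looking along -z (the intrinsics and any distortion apply to the point x, -y, -z); pixel columns grow to the right and rows downward; lengths in m; the calibration is good to about 2 mm. A picture is of the moment at which its call begins. There is no depth.
- sign_off(): hands the job in; it is judged then, once.
Trained networks look in a picture, given as the dict that the camera call returned (one of the last four; its "shot" number tells which), for a name from the list of things; names that differ only in an ending like _2 or _b are one class to them, and where a whole thing is asked for, a point or a joint stands for the part that bears it (a point fixed in the world has none). Each returns a list of dicts, best first, with "conf" (0 to 1); they miss things now and then, are a little off and sometimes report something else, mostly with a low value. They report only what shows in the picture. A call takes as long as a camera call. They do not tell look-alikes from the thing itself.
- regions_of(picture, name): "pixels" (480x640 bool, what is visible of it) and "rect" ([centre column, centre row, width, height] in pixels, round what is visible of it).
The state is a dict: "clock": time; "joint_positions": joint angles; "dq": joint speeds; "tau": joint torques, N m; "tcp_pos": TCP position; "eef_rot": TCP orientation; "force": force on the tool from outside, world axes, zero at the start; "ft_torque": the same for the moment, N m; "finger_gap": finger opening in m; "grip_force": force on a finger pad.
Only numpy, scipy, OpenCV 4.12 (cv2) and the standard library are available. Lean on these libraries where they do the work, as an engineer would, in place of code of your own. Each camera call takes 0.05 s, during which the arm holds its last target. There are 200 camera calls.

## Working session

There is one attempt and no reset: what is moved stays moved. The work goes in short steps, Python scripts to look and compute and a shell command to move; the robot and the scene stay as the last step left them, time stands still between calls to the robot, and variables do not carry over. Pictures are saved under pics/ and viewed, at most 10 in all, crops included, and the job is handed in when it is done.

```bash
mkdir -p pics
cat > h.py <<'E'
from workcell import *
import numpy as np, cv2
def ray(p,u,v):
    K=p["intrinsics"];T=p["pose"]
    d=np.array([(u-K[0][2])/K[0][0],-(v-K[1][2])/K[1][1],-1.0]);d=T[:3,:3]@d
    return T[:3,3],d/np.linalg.norm(d)
def proj(p,X):
    K=np.array(p["intrinsics"]);T=np.array(p["pose"]);c=T[:3,:3].T@(np.array(X)-T[:3,3])
    return np.array([K[0,0]*c[0]/-c[2]+K[0,2],K[1,1]*-c[1]/-c[2]+K[1,2]])
def tri(a,b):
    A=np.zeros((3,3));B=np.zeros(3)
    for o,d in (a,b):
        P=np.eye(3)-np.outer(d,d);A+=P;B+=P@o
    X=np.linalg.solve(A,B);return X,[np.linalg.norm((np.eye(3)-np.outer(d,d))@(X-o)) for o,d in (a,b)]
E
python3 - <<'E'
from h import *
s=state();print({k:np.round(v,3) for k,v in s.items()})
for n in("scene","top"):
    p=read_camera(n);cv2.imwrite(f"pics/{n}0.png",p["frame"]);print(n,p["intrinsics"],np.round(p["pose"],3),p.keys())
    for k in("collector","holder","brush","cup","heatsink_0","flux_tin","pump"):
        print(k,[(np.round(r["rect"]).tolist(),round(r["conf"],2)) for r in regions_of(p,k)])
E
```

```text
{'clock': np.float64(0.0), 'joint_positions': array([-1.15 ,  0.333, -0.065,  1.461,  0.022,  1.35 , -0.088]), 'dq': array([ 0.001, -0.   , -0.001, -0.   , -0.   ,  0.   ,  0.001]), 'tau': array([ 0.0000e+00, -6.2326e+01,  2.5000e-02, -3.8991e+01, -6.1000e-02,
        4.0000e-02,  0.0000e+00]), 'tcp_pos': array([0.268, 0.564, 0.291]), 'eef_rot': array([ 0.22 ,  0.975, -0.001, -0.   ]), 'force': array([-0.205, -0.12 , -0.885]), 'ft_torque': array([ 0.021,  0.052, -0.037]), 'grip_force': np.float64(0.0), 'finger_gap': np.float64(0.087)}
scene [[446.70293017   0.         327.28896022]
 [  0.         446.70293017 245.81178811]
 [  0.           0.           1.        ]] [[ 0.763  0.31  -0.567  0.08 ]
 [-0.646  0.387 -0.658 -0.299]
 [ 0.016  0.868  0.496  0.554]
 [ 0.     0.     0.     1.   ]] dict_keys(['frame', 'intrinsics', 'pose', 'shot'])
collector [([287.0, 239.0, 23.0, 43.0], 0.96)]
holder [([288.0, 252.0, 58.0, 73.0], 0.91)]
brush [([300.0, 285.0, 10.0, 64.0], 0.85), ([350.0, 260.0, 15.0, 80.0], 0.81)]
cup [([346.0, 310.0, 37.0, 52.0], 0.98), ([316.0, 235.0, 27.0, 42.0], 0.84), ([392.0, 335.0, 24.0, 36.0], 0.79)]
heatsink_0 []
flux_tin [([254.0, 331.0, 24.0, 25.0], 0.8)]
pump [([373.0, 268.0, 54.0, 11.0], 0.86)]
top [[584.13690699   0.         334.00201966]
 [  0.         584.13690699 241.94700289]
 [  0.           0.           1.        ]] [[-0.053  0.973 -0.223  0.35 ]
 [-0.999 -0.051  0.016  0.265]
 [ 0.005  0.224  0.975  1.039]
 [ 0.     0.     0.     1.   ]] dict_keys(['frame', 'intrinsics', 'pose', 'shot'])
collector [([244.0, 253.0, 41.0, 33.0], 0.87)]
holder [([249.0, 262.0, 74.0, 59.0], 0.73)]
brush [([373.0, 248.0, 16.0, 34.0], 0.81)]
cup [([372.0, 261.0, 37.0, 42.0], 0.92), ([423.0, 249.0, 25.0, 30.0], 0.88), ([222.0, 194.0, 39.0, 45.0], 0.78)]
heatsink_0 [([335.0, 357.0, 25.0, 24.0], 0.31)]
flux_tin [([337.0, 355.0, 30.0, 25.0], 0.71)]
pump [([318.0, 178.0, 63.0, 50.0], 0.93)]
```

Run:
```python
import cv2
a=cv2.imread("pics/scene0.png");b=cv2.imread("pics/top0.png")
cv2.imwrite("pics/s1.png",cv2.resize(a[190:390,220:440],None,fx=3,fy=3,interpolation=2)[:600,:660])
cv2.imwrite("pics/t1.png",cv2.resize(b[150:390,170:470],None,fx=2.5,fy=2.5,interpolation=2))
```

```text
(no output)
```

View pics/s1.png

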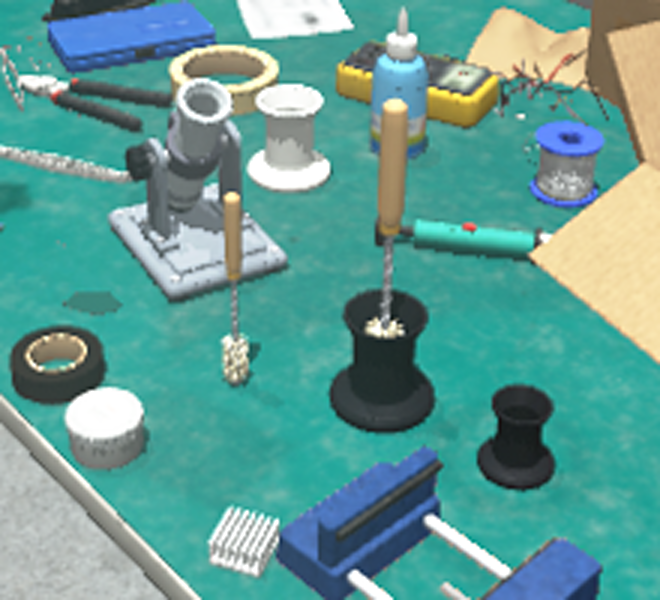

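View pics/t1.png

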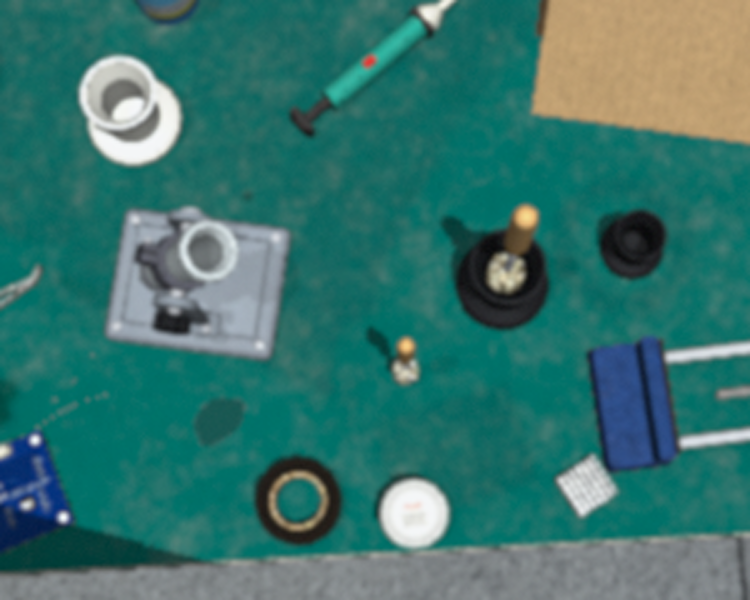

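The scene picture shows the collector mouth at about (288,223), leaning right of its holder. The larger brush stands in the large black cup (cup rim at about (349,295), handle end at about (351,224)). The smaller brush at (298,285), the small black cup and the white spool are decoys. In the top view the mouth is at about (253,250), the cup at (371,258) and the handle end at (380,236). Next I'll zoom in for precise points.

Run:
```python
import cv2,numpy as np
a=cv2.imread("pics/scene0.png");b=cv2.imread("pics/top0.png")
def c(im,x,y,w,h,s):
    o=cv2.resize(im[y:y+h,x:x+w],None,fx=s,fy=s,interpolation=cv2.INTER_CUBIC)
    for i in range(0,w,10):
        cv2.line(o,(i*s,0),(i*s,6),(0,0,255),1);cv2.putText(o,str(x+i),(i*s,16),0,.35,(0,255,255),1)
    for i in range(0,h,10):
        cv2.line(o,(0,i*s),(6,i*s),(0,0,255),1);cv2.putText(o,str(y+i),(8,i*s+4),0,.35,(0,255,255),1)
    return o
cv2.imwrite("pics/c1.png",np.hstack([c(a,255,210,65,82,6),c(b,210,228,66,82,6)]))
cv2.imwrite("pics/c2.png",np.hstack([c(a,325,220,50,115,5),c(b,348,225,48,115,5)]))
```

```text
(no output)
```

View pics/c1.png

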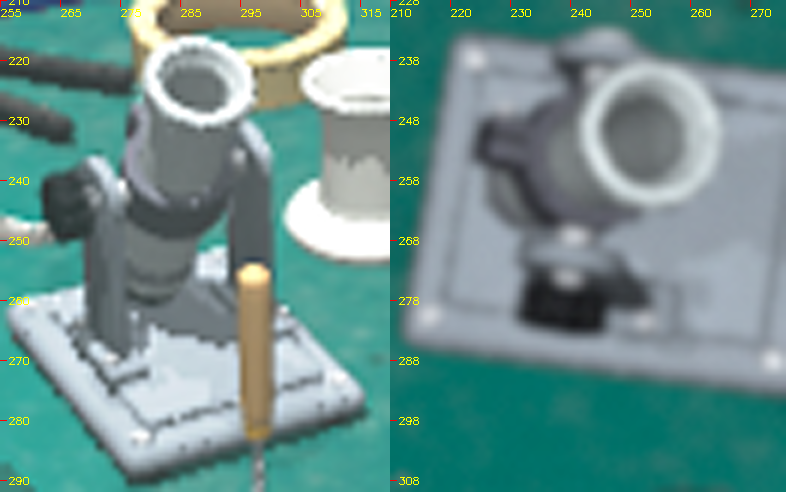

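View pics/c2.png

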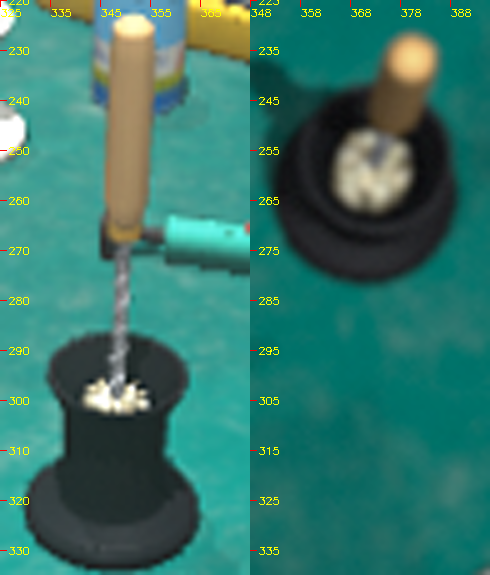

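```bash
cat > m.py <<'E'
from h import *
from scipy.optimize import least_squares
S=read_camera("scene");T=read_camera("top")
def two(n,a,b):
    X,r=tri(ray(S,*a),ray(T,*b));print(n,np.round(X*1000,1),np.round(np.array(r)*1000,1));return X
def plane(p,u,v,z):
    o,d=ray(p,u,v);return o+d*(z-o[2])/d[2]
if __name__=="__main__":
    M=two("mouth",(287.8,223.1),(253.1,250.0))
    E=two("handle end",(351.4,225.0),(380,236.2))
    G=two("stem at bristles",(347.8,296.6),(373.2,254.6))
    two("cup rim",(348.2,294),(371.5,256))
    c=[plane(T,170+u/2.5,150+v/2.5,.01) for u,v in((130,212),(288,232),(270,357),(108,338))]
    print(np.round(c,4),[np.linalg.norm(c[i]-c[i-1]) for i in range(4)])
    ax=(c[1]-c[0]+c[2]-c[3]);ax/=np.linalg.norm(ax);n=(c[0]-c[3]+c[1]-c[2]);n/=np.linalg.norm(n)
    print("lean dir",np.round(ax,3),"perp",np.round(n,3),"base ctr",np.round(np.mean(c,0),4))
    # lean from scene body line
    for l in np.arange(.35,.75,.05):
        A=np.array([ax[0],ax[1],0])*np.sin(l)+np.array([0,0,np.cos(l)])
        print(round(l,2),[np.round(proj(S,M-A*t),1).tolist() for t in(.05,.115)],[np.round(proj(T,M-A*t),1).tolist() for t in(.05,.115)])
E
python3 m.py
```

```text
mouth [551.7 376.9 137.9] [1.7 1.7]
handle end [545.6 182.8 213.1] [1.4 1.4]
stem at bristles [547.6 183.1  64.5] [0.2 0.2]
cup rim [546.6 185.   69.1] [2.4 2.4]
[[0.6097 0.4494 0.01  ]
 [0.5889 0.3357 0.01  ]
 [0.4988 0.3515 0.01  ]
 [0.5184 0.466  0.01  ]] [np.float64(0.09283545200818229), np.float64(0.1156445902763103), np.float64(0.09152950262323001), np.float64(0.11610369329929458)]
lean dir [-0.175 -0.985  0.   ] perp [ 0.984 -0.176  0.   ] base ctr [0.554  0.4006 0.01  ]
0.35 [[284.1, 239.7], [280.7, 259.3]] [[247.0, 253.8], [239.4, 259.4]]
0.4 [[283.7, 238.9], [279.7, 257.4]] [[245.6, 253.5], [236.2, 258.8]]
0.45 [[283.2, 238.0], [278.7, 255.5]] [[244.1, 253.3], [233.0, 258.2]]
0.5 [[282.7, 237.1], [277.7, 253.4]] [[242.7, 253.0], [229.9, 257.5]]
0.55 [[282.3, 236.1], [276.7, 251.4]] [[241.3, 252.6], [226.8, 256.8]]
0.6 [[281.8, 235.2], [275.8, 249.2]] [[239.9, 252.3], [223.7, 256.1]]
0.65 [[281.4, 234.2], [274.8, 247.0]] [[238.6, 252.0], [220.7, 255.4]]
0.7 [[281.0, 233.2], [274.0, 244.8]] [[237.2, 251.6], [217.8, 254.7]]
```

```bash
cat > ov.py <<'E'
from m import *
def ov(p,x,y,w,h,s,M,A,rings):
    o=cv2.resize(p["frame"][y:y+h,x:x+w],None,fx=s,fy=s,interpolation=cv2.INTER_CUBIC)
    u=np.cross(A,[1,0,0]);u/=np.linalg.norm(u);v=np.cross(A,u)
    for t,r,c in rings:
        P=[proj(p,M-A*t+r*(np.cos(a)*u+np.sin(a)*v)) for a in np.linspace(0,2*np.pi,49)]
        cv2.polylines(o,[np.int32((np.array(P)-[x,y]+.5)*s)],True,c,1)
    return o
E
python3 - <<'E'
from ov import *
M=np.array([.5517,.3769,.1379]);d=np.array([-.175,-.985,0])
R=[(0,.019,(0,0,255)),(.007,.0115,(0,255,255)),(.115,.0145,(0,255,0))]
rows=[[],[]]
for l in(.4,.5,.6):
    A=d*np.sin(l)+np.array([0,0,np.cos(l)])
    rows[0].append(ov(S,262,212,43,54,6,M,A,R));rows[1].append(ov(T,222,236,43,42,6,M,A,R))
cv2.imwrite("pics/o1.png",np.vstack([np.hstack(r) for r in rows]))
E
```

```text
(no output)
```

View pics/o1.png

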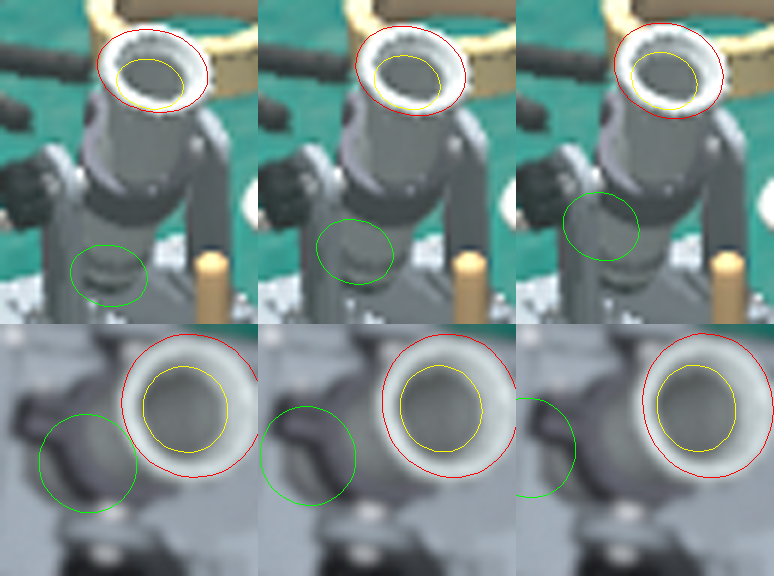

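Mouth centre is about (552,377,138) mm and the lean about 0.45 rad. The overlays put it between the 0.4 and 0.5 renderings. The brush is nearly upright at (546,183), so I'll move over it now.

```bash
python3 -m jog '[[70,-95,25,0,0,0,1],[140,-190,25,0,0,0,1],[210,-285,25,0,0,0,1],[278,-381,25,0,0,0,1],[278,-381,25,0,0,0,1],[278,-381,25,0,0,0,1],[278,-381,25,0,0,0,1],[278,-381,25,0,0,0,1],[278,-381,25,0,0,0,1],[278,-381,25,0,0,0,1]]' 30
python3 - <<'E'
from ov import *
s=state();print(s["tcp_pos"],s["eef_rot"],s["joint_positions"].round(2) if hasattr(s["joint_positions"],'round') else s["joint_positions"],s["force"])
a=S["frame"][120:340,250:450];b=T["frame"][130:350,270:470]
cv2.imwrite("pics/g1.png",np.hstack([cv2.resize(i,None,fx=2,fy=2) for i in(a,b)]))
E
```

```text
clock: 2.25
tcp_pos: [0.546, 0.1843, 0.3172]
eef_rot: [0.22, 0.976, 0.0, -0.0]
force: [0.5, 0.9, -1.4]
finger_gap: 0.0869
grip_force: 0.0
[0.54569985 0.18492593 0.31725935] [ 2.18999982e-01  9.75724817e-01  2.45445102e-04 -1.68613928e-04] [-0.61  0.21  0.24  1.57 -0.05  1.37  0.76] [ 0.62386865 -0.25800904  0.09617643]
```

View pics/g1.png

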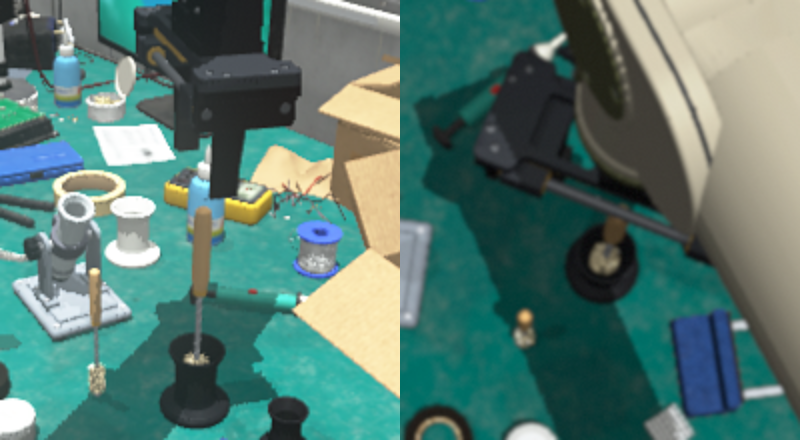

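The gripper is centred over the handle end, which is at about (203,208) in the left half of the crop. I'll go down, grip, and lift slightly clear.

```bash
python3 -m jog '[[0,-1,-25,0,0,0,1],[0,-1,-50,0,0,0,1],[0,-1,-75,0,0,0,1],[0,-1,-92,0,0,0,1],[0,-1,-92,0,0,0,1],[0,-1,-92,0,0,0,0],[0,-1,-92,0,0,0,0],[0,-1,-92,0,0,0,0],[0,-1,-92,0,0,0,0],[0,-1,-92,0,0,0,0]]' 40
python3 -m jog '[[0,0,0,0,0,0,0],[0,0,0,0,0,0,0],[0,0,20,0,0,0,0],[0,0,40,0,0,0,0],[0,0,60,0,0,0,0],[0,0,80,0,0,0,0],[0,0,110,0,0,0,0],[0,0,140,0,0,0,0],[0,0,140,0,0,0,0],[0,0,140,0,0,0,0]]' 40
python3 - <<'E'
from ov import *
s=state();print(s["tcp_pos"],s["force"],s["ft_torque"])
a=S["frame"][130:330,270:400];b=T["frame"][180:380,310:440]
cv2.imwrite("pics/g2.png",np.hstack([cv2.resize(i,None,fx=3,fy=3,interpolation=2) for i in(a,b)]))
cv2.imwrite("pics/g2s.png",S["frame"]);cv2.imwrite("pics/g2t.png",T["frame"])
E
```

```text
clock: 3.6
tcp_pos: [0.5464, 0.1824, 0.2253]
eef_rot: [0.22, 0.975, 0.0, 0.0]
force: [-0.8, 0.2, 0.3]
finger_gap: 0.0451
grip_force: 0.0
clock: 4.85
tcp_pos: [0.5461, 0.1824, 0.3644]
eef_rot: [0.22, 0.975, -0.0, -0.0]
force: [-0.4, -0.1, -1.4]
finger_gap: 0.0149
grip_force: 40.0
[0.54600062 0.18239395 0.36397265] [ 0.64711676 -0.40028832 -1.21746982] [ 0.04488866  0.03448644 -0.00899744]
```

View pics/g2.png

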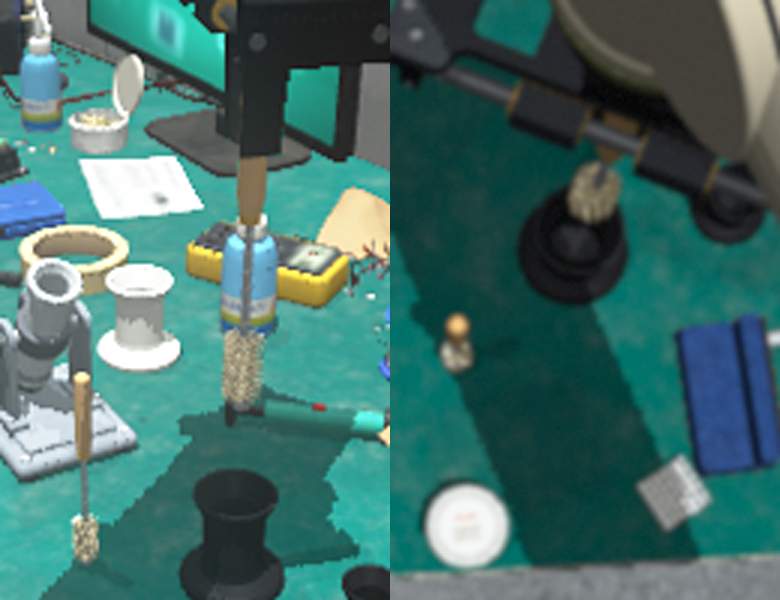

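The brush is in the grip and clear of the cup. The bristle ends are at about (350,264) in the scene view and (377,251) in the top view. Next I'll work out its tilt in the hand and the alignment move.

Run:
```python
from m import *
two("bristle low",(350.0,264.5),(376.5,251.2))
two("bristle top",(351.2,240.5),(379,237.5))
X=np.array([.546,.1824,.364])
for t in(8,48,136): print(t,proj(S,X-[0,0,.051+.165-t/1e3]).round(1),proj(T,X-[0,0,.051+.165-t/1e3]).round(1))
# target TCP for tip at s (m outside mouth)
from scipy.spatial.transform import Rotation as R
M=np.array([.5517,.3769,.1379]);d=np.array([-.175,-.985,0])
for l in(.43,.45):
    A=d*np.sin(l)+np.array([0,0,np.cos(l)])
    for s in(.03,-.02): print(l,s,((M+A*(.216+s)-X)*1e3).round(1),np.degrees(np.cross([0,0,1],d)*l).round(1),A.round(4))
```

```text
bristle low [541.7 181.  136.7] [3.9 3.9]
bristle top [549.3 182.6 182.6] [0.5 0.5]
8 [349.5 254.4] [377.7 243.8]
48 [350.5 234.2] [379.8 237.8]
136 [352.8 185.7] [385.2 222.7]
0.43 0.03 [-12.2  93.5  -2.5] [24.3 -4.3  0. ] [-0.073  -0.4106  0.909 ]
0.43 -0.02 [ -8.6 114.  -47.9] [24.3 -4.3  0. ] [-0.073  -0.4106  0.909 ]
0.45 0.03 [-13.   89.1  -4.6] [25.4 -4.5  0. ] [-0.0761 -0.4284  0.9004]
0.45 -0.02 [ -9.2 110.5 -49.6] [25.4 -4.5  0. ] [-0.0761 -0.4284  0.9004]
```

The brush hangs about 15–20 mm low in the fingers, because I lifted before they had closed. I'll lower it back into the cup and grip it again at the proper height.

```bash
python3 -m jog '[[0,0,-30,0,0,0,0],[0,0,-60,0,0,0,0],[0,0,-85,0,0,0,0],[0,0,-100,0,0,0,0],[0,0,-108,0,0,0,0],[0,0,-114,0,0,0,0],[0,0,-114,0,0,0,0],[0,0,-114,0,0,0,0.5],[0,0,-114,0,0,0,0.5],[0,0,-114,0,0,0,0.5]]' 40
python3 -m jog '[[0,0,0,0,0,0,0.5],[0,0,0,0,0,0,0.5],[0,0,-15,0,0,0,0.5],[0,0,-25,0,0,0,0.5],[0,0,-25,0,0,0,0],[0,0,-25,0,0,0,0],[0,0,-25,0,0,0,0],[0,0,-25,0,0,0,0],[0,0,-25,0,0,0,0],[0,0,-25,0,0,0,0]]' 40
python3 -m jog '[[0,0,0,0,0,0,0],[0,0,0,0,0,0,0]]' 40
```

```text
clock: 6.3
tcp_pos: [0.5465, 0.1825, 0.2516]
eef_rot: [0.22, 0.975, 0.0, 0.0]
force: [-0.2, 0.2, 0.1]
finger_gap: 0.0371
grip_force: 0.0
clock: 7.55
tcp_pos: [0.5465, 0.1825, 0.2266]
eef_rot: [0.22, 0.975, 0.0, 0.0]
force: [-0.1, -0.4, 2.0]
finger_gap: 0.0149
grip_force: 40.0
clock: 7.8
tcp_pos: [0.5465, 0.1825, 0.2266]
eef_rot: [0.22, 0.975, 0.0, 0.0]
force: [0.4, 0.8, 4.5]
finger_gap: 0.0154
grip_force: 40.0
```

```bash
python3 -m jog '[[0,0,20,0,0,0,0],[0,0,40,0,0,0,0],[0,0,60,0,0,0,0],[0,0,90,0,0,0,0],[0,0,120,0,0,0,0],[0,0,138,0,0,0,0],[0,0,138,0,0,0,0],[0,0,138,0,0,0,0]]' 40
python3 - <<'E'
from ov import *
s=state();X=np.array(s["tcp_pos"]);print(X,s["force"],s["ft_torque"],s["finger_gap"])
A=np.array([0,0,1.]);tip=X-[0,0,.216]
R=[(-.008,.0125,(0,0,255)),(-.048,.0125,(0,255,255)),(-.136,.008,(0,255,0)),(0,.005,(255,0,0))]
cv2.imwrite("pics/g3.png",np.hstack([ov(S,320,160,65,120,5,tip,A,R),ov(T,345,205,65,120,5,tip,A,R)]))
E
```

```text
clock: 8.8
tcp_pos: [0.546, 0.1825, 0.3628]
eef_rot: [0.22, 0.975, -0.001, -0.001]
force: [0.7, 1.2, -1.7]
finger_gap: 0.0151
grip_force: 40.0
[0.54600734 0.18243594 0.36289699] [ 0.41069509 -0.04692349 -1.43783185] [-0.00076039 -0.00204586 -0.03331803] 0.014739969216445168
```

View pics/g3.png

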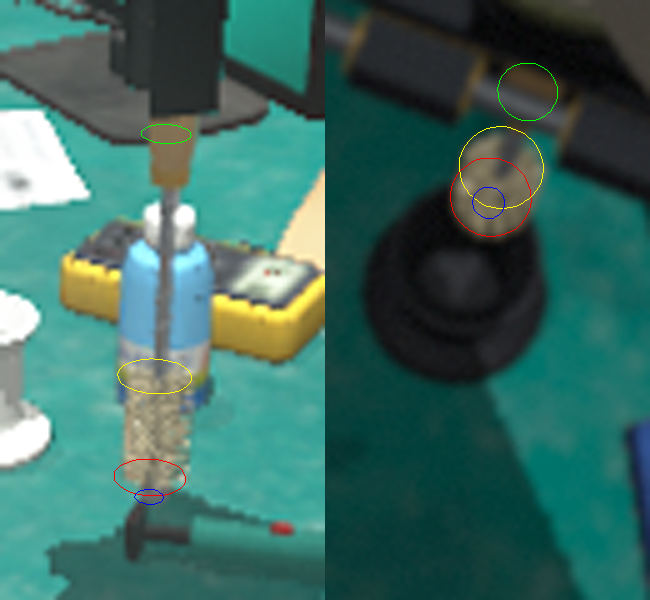

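The grip now matches the model in both views, with the tip at (149,495) in the left crop and only about a 1 px offset. I'll tilt it and bring the tip to about 30 mm outside the mouth on the axis.

```bash
python3 -m jog '[[-3,20,40,8.5,-1.5,0,0],[-8,50,40,17,-3,0,0],[-13,80,40,25.4,-4.5,0,0],[-13,89,30,25.4,-4.5,0,0],[-13,89,15,25.4,-4.5,0,0],[-13,89,-4,25.4,-4.5,0,0],[-13,89,-4,25.4,-4.5,0,0],[-13,89,-4,25.4,-4.5,0,0]]' 40
python3 - <<'E'
from ov import *
from scipy.spatial.transform import Rotation as Ro
s=state();X=np.array(s["tcp_pos"]);q=Ro.from_quat(s["eef_rot"]);A=-q.as_matrix()[:,2];print(X,A,s["force"],s["ft_torque"],np.array(s["joint_positions"]).round(2))
tip=X-A*.216;M=np.array([.5517,.3769,.1379])
r=tip-M;print("tip rel mouth along",r@A,"lat",r-(r@A)*A)
R=[(-.008,.0125,(0,0,255)),(-.048,.0125,(0,255,255)),(0,.005,(255,0,0)),(.115+r@A,.0145,(0,255,0)),(r@A,.019,(0,255,0)),(.007+r@A,.0115,(0,255,0))]
cv2.imwrite("pics/g4.png",np.hstack([ov(S,260,170,65,100,6,tip,A,R),ov(T,225,205,65,100,6,tip,A,R)]))
cv2.imwrite("pics/g4s.png",S["frame"]);cv2.imwrite("pics/g4t.png",T["frame"])
E
```

```text
clock: 9.9
tcp_pos: [0.5336, 0.2713, 0.3604]
eef_rot: [0.215, 0.951, 0.223, -0.01]
force: [0.0, 0.8, -0.4]
finger_gap: 0.0154
grip_force: 40.0
[0.53368784 0.27140284 0.36100216] [-0.07695575 -0.42874866  0.90014021] [ 0.41400467 -0.27162181 -0.21335986] [-0.6099832   0.12588781 -0.00139487] [-0.56  0.11  0.21  1.65 -0.44  1.18  0.9 ]
tip rel mouth along 0.031441128450213206 lat [0.00102985 0.00059289 0.00037045]
```

View pics/g4.png

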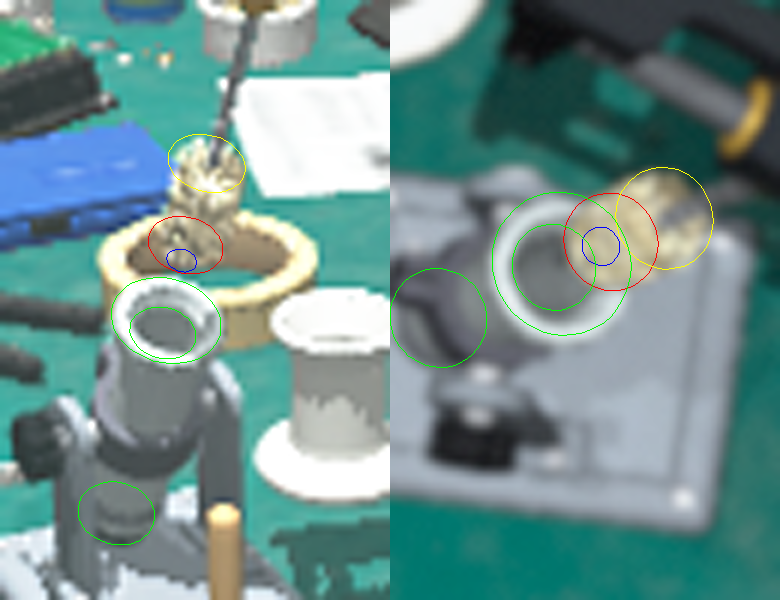

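The brush tip sits in front of the mouth on both views; the scene view shows it 1–1.3 px to the right. I'll correct by about 1 mm and enter the flare gently.

```bash
python3 -m jog '[[0,9,-18,0,0,0,0],[1,14,-27,0,0,0,0],[1,14,-27,0,0,0,0]]' 45
python3 -m jog '[[1,4,-9,0,0,0,0],[1,4,-9,0,0,0,0]]'
python3 -m jog '[[1,4,-9,0,0,0,0],[1,4,-9,0,0,0,0]]'
python3 -m jog '[[1,4,-9,0,0,0,0],[1,4,-9,0,0,0,0]]'
python3 -m jog '[[1,4,-9,0,0,0,0],[1,4,-9,0,0,0,0]]'
python3 - <<'E'
from ov import *
from scipy.spatial.transform import Rotation as Ro
s=state();X=np.array(s["tcp_pos"]);A=-Ro.from_quat(s["eef_rot"]).as_matrix()[:,2];M=np.array([.5517,.3769,.1379])
tip=X-A*.216;r=tip-M;print("along",r@A,"lat",r-(r@A)*A,"A",A,s["force"]@A,s["ft_torque"])
E
```

```text
clock: 10.38
tcp_pos: [0.5341, 0.2858, 0.3329]
eef_rot: [0.214, 0.951, 0.223, -0.011]
force: [-0.5, 0.1, -0.5]
finger_gap: 0.0155
grip_force: 45.0
clock: 10.62
tcp_pos: [0.5352, 0.2896, 0.3237]
eef_rot: [0.214, 0.951, 0.223, -0.011]
force: [0.0, 0.3, -0.2]
finger_gap: 0.0151
grip_force: 45.0
clock: 10.88
tcp_pos: [0.5361, 0.2936, 0.3143]
eef_rot: [0.215, 0.951, 0.223, -0.011]
force: [-0.1, -0.8, -1.7]
finger_gap: 0.0154
grip_force: 45.0
clock: 11.12
tcp_pos: [0.537, 0.2978, 0.3053]
eef_rot: [0.214, 0.951, 0.223, -0.011]
force: [1.2, -0.6, -1.6]
finger_gap: 0.015
grip_force: 45.0
clock: 11.38
tcp_pos: [0.538, 0.3018, 0.2963]
eef_rot: [0.214, 0.951, 0.223, -0.011]
force: [1.2, 0.9, -1.3]
finger_gap: 0.0149
grip_force: 45.0
along -0.03938935143692493 lat [-5.88036490e-05  3.24158660e-04  1.49314729e-04] A [-0.07560373 -0.42845639  0.90039391] -1.106566900527741 [-0.67467593  0.15613819  0.01311231]
```

```bash
python3 -m jog '[[0.8,4.3,-9,0,0,0,0],[0.8,4.3,-9,0,0,0,0]]'
python3 -m jog '[[0.8,4.3,-9,0,0,0,0],[0.8,4.3,-9,0,0,0,0]]'
python3 -m jog '[[0.3,1.7,-3.6,0,0,0,0],[0.3,1.7,-3.6,0,0,0,0]]'
python3 -m jog '[[0.3,1.7,-3.6,0,0,0,0],[0.3,1.7,-3.6,0,0,0,0]]'
python3 - <<'E'
from ov import *
from scipy.spatial.transform import Rotation as Ro
F=[]
for i in range(5): S=read_camera("scene");F.append(state()["force"])
s=state();X=np.array(s["tcp_pos"]);A=-Ro.from_quat(s["eef_rot"]).as_matrix()[:,2];M=np.array([.5517,.3769,.1379])
tip=X-A*.216;r=tip-M;F=np.array(F);print("along",r@A,"lat",r-(r@A)*A,"F",F.mean(0),(F@A).round(1),s["ft_torque"])
T=read_camera("top");cv2.imwrite("pics/g5s.png",S["frame"]);cv2.imwrite("pics/g5t.png",T["frame"])
for P in(S,T):print([(np.round(q["rect"],1).tolist(),round(q["conf"],2)) for q in regions_of(P,"brush")],proj(P,M))
E
```

```text
clock: 11.72
tcp_pos: [0.5388, 0.3061, 0.2873]
eef_rot: [0.214, 0.951, 0.223, -0.011]
force: [0.7, 0.5, -0.7]
finger_gap: 0.0151
grip_force: 45.0
clock: 11.98
tcp_pos: [0.5396, 0.3104, 0.2782]
eef_rot: [0.214, 0.951, 0.223, -0.011]
force: [-0.5, -0.2, -0.9]
finger_gap: 0.0153
grip_force: 45.0
clock: 12.22
tcp_pos: [0.5402, 0.3119, 0.2754]
eef_rot: [0.214, 0.951, 0.223, -0.011]
force: [-0.6, -0.3, -1.9]
finger_gap: 0.0155
grip_force: 45.0
clock: 12.48
tcp_pos: [0.5404, 0.3136, 0.2718]
eef_rot: [0.215, 0.951, 0.223, -0.011]
force: [0.3, -0.0, -1.9]
finger_gap: 0.0153
grip_force: 45.0
along -0.06714255393294959 lat [0.00012621 0.00035184 0.00017813] F [-0.06639673  0.08647562 -1.45314862] [-1.3 -2.1 -1.  -1.2 -1. ] [-0.66001853  0.23612758  0.03373924]
[([299.9, 285.8, 6.5, 61.6], 0.69), ([291.5, 215.8, 10.4, 22.8], 0.46)] [286.99994038 223.23915954]
[([333.4, 297.6, 13.1, 18.2], 0.52), ([251.0, 250.7, 11.8, 11.6], 0.4)] [253.64224214 249.07880744]
```

```bash
cat > chk.py <<'E'
from h import *
from scipy.spatial.transform import Rotation as Ro
import sys
lim=float(sys.argv[1]);F=[]
for i in range(3): read_camera("scene");F.append(state()["force"])
s=state();X=np.array(s["tcp_pos"]);A=-Ro.from_quat(s["eef_rot"]).as_matrix()[:,2];M=np.array([.5517,.3769,.1379])
r=X-A*.216-M;f=np.mean(F,0);print("clk",s["clock"],"along %.1f F.A %.2f"%(r@A*1e3,f@A),f.round(1),s["ft_torque"].round(2) if hasattr(s["ft_torque"],"round") else "")
sys.exit(f@A>lim)
E
J='python3 -m jog'
$J '[[0.2,0.9,-1.8,0,0,0,0],[0.2,0.9,-1.8,0,0,0,0]]' >/dev/null && python3 chk.py 0.5 && $J '[[0.1,0.9,-1.8,0,0,0,0],[0.1,0.9,-1.8,0,0,0,0]]' >/dev/null && python3 chk.py 0.5 && $J '[[0.2,0.9,-1.8,0,0,0,0],[0.2,0.9,-1.8,0,0,0,0]]' >/dev/null && python3 chk.py 0.5 && $J '[[0.1,0.8,-1.8,0,0,0,0],[0.1,0.8,-1.8,0,0,0,0]]' >/dev/null && python3 chk.py 0.5 && $J '[[0.2,0.9,-1.8,0,0,0,0],[0.2,0.9,-1.8,0,0,0,0]]' >/dev/null && python3 chk.py 0.5 && $J '[[0.1,0.8,-1.8,0,0,0,0],[0.1,0.8,-1.8,0,0,0,0]]' >/dev/null && python3 chk.py 0.5
```

```text
clk 13.375 along -69.3 F.A -1.05 [-0.4  0.2 -1.1] [-0.62  0.14  0.01]False
```

```bash
sed -i 's/sys.exit(f@A>lim)/sys.exit(int(f@A>lim))/' chk.py
J='python3 -m jog'
$J '[[0.1,0.9,-1.8,0,0,0,0],[0.1,0.9,-1.8,0,0,0,0]]' >/dev/null && python3 chk.py 0.5 && $J '[[0.2,0.9,-1.8,0,0,0,0],[0.2,0.9,-1.8,0,0,0,0]]' >/dev/null && python3 chk.py 0.5 && $J '[[0.1,0.8,-1.8,0,0,0,0],[0.1,0.8,-1.8,0,0,0,0]]' >/dev/null && python3 chk.py 0.5 && $J '[[0.2,0.9,-1.8,0,0,0,0],[0.2,0.9,-1.8,0,0,0,0]]' >/dev/null && python3 chk.py 0.5 && $J '[[0.1,0.8,-1.8,0,0,0,0],[0.1,0.8,-1.8,0,0,0,0]]' >/dev/null && python3 chk.py 0.5
```

```text
clk 13.775 along -71.3 F.A -1.86 [ 0.3  0.1 -2. ] [-0.64  0.13  0.03]
clk 14.175 along -73.3 F.A -1.93 [ 0.3  0.3 -2. ] [-0.65  0.17  0.03]
clk 14.575 along -75.3 F.A -1.44 [-0.1  0.4 -1.4] [-0.63  0.13  0.02]
clk 14.975 along -77.4 F.A -0.76 [-0.3 -0.3 -1. ] [-0.65  0.15 -0.01]
clk 15.375 along -79.3 F.A -1.39 [-0.6  0.4 -1.4] [-0.62  0.14 -0.  ]
```

```bash
J='python3 -m jog'
$J '[[0.1,0.9,-1.8,0,0,0,0],[0.1,0.9,-1.8,0,0,0,0]]' >/dev/null && python3 chk.py 0.5 && $J '[[0.2,0.9,-1.8,0,0,0,0],[0.2,0.9,-1.8,0,0,0,0]]' >/dev/null && python3 chk.py 0.5 && $J '[[0.1,0.8,-1.8,0,0,0,0],[0.1,0.8,-1.8,0,0,0,0]]' >/dev/null && python3 chk.py 0.5 && $J '[[0.2,0.9,-1.8,0,0,0,0],[0.2,0.9,-1.8,0,0,0,0]]' >/dev/null && python3 chk.py 0.5 && $J '[[0.1,0.8,-1.8,0,0,0,0],[0.1,0.8,-1.8,0,0,0,0]]' >/dev/null && python3 chk.py 0.5 && $J '[[0.2,0.9,-1.8,0,0,0,0],[0.2,0.9,-1.8,0,0,0,0]]' >/dev/null && python3 chk.py 0.5 && $J '[[0.1,0.8,-1.8,0,0,0,0],[0.1,0.8,-1.8,0,0,0,0]]' >/dev/null && python3 chk.py 0.5
```

```text
clk 15.775 along -81.3 F.A -1.45 [ 0.3  0.7 -1.2] [-0.62  0.09 -0.05]
clk 16.175 along -83.3 F.A -1.75 [ 0.5  0.3 -1.7] [-0.62  0.12 -0.04]
clk 16.575 along -85.1 F.A -0.23 [-0.1 -1.  -0.7] [-0.57  0.   -0.04]
clk 16.975 along -87.0 F.A 2.61 [-0.7 -1.7  2. ] [-0.67  0.11  0.01]
```

Contact: the force rose about 4 N over the last 2 mm. I'll press a touch more, then draw up about 71 mm.

```bash
J='python3 -m jog'
$J '[[0.05,0.25,-0.55,0,0,0,0],[0.05,0.25,-0.55,0,0,0,0]]' >/dev/null; python3 chk.py 9
$J '[[-1,-6,12.6,0,0,0,0],[-2.2,-12.2,25.6,0,0,0,0],[-3.4,-19,40,0,0,0,0],[-4.6,-26,54.6,0,0,0,0],[-5.4,-30.4,63.9,0,0,0,0],[-5.4,-30.4,63.9,0,0,0,0],[-5.4,-30.4,63.9,0,0,0,0]]' >/dev/null; python3 chk.py 9
python3 - <<'E'
from ov import *
from scipy.spatial.transform import Rotation as Ro
s=state();X=np.array(s["tcp_pos"]);A=-Ro.from_quat(s["eef_rot"]).as_matrix()[:,2]
tip=X-A*.216;M=np.array([.5517,.3769,.1379]);r=tip-M
R=[(-.028,.0125,(0,0,255)),(-.048,.0125,(0,255,255)),(r@A,.019,(0,255,0))]
cv2.imwrite("pics/g6.png",np.hstack([ov(S,260,170,65,100,6,tip,A,R),ov(T,225,205,65,100,6,tip,A,R)]))
E
```

```text
clk 17.375 along -87.6 F.A 5.00 [-0.7 -3.2  3.9] [-0.66  0.21  0.01]
clk 18.4 along -17.4 F.A -0.57 [ 0.1  0.  -0.6] [-0.67  0.11 -0.03]
```

View pics/g6.png

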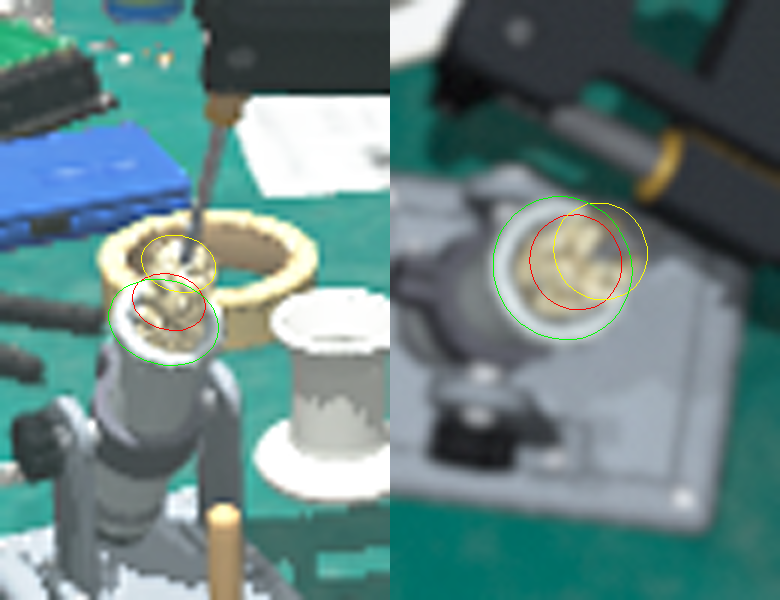

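The bristles stand well out of the mouth: the stem enters them at about (187,255) in the left crop and the mouth centre is at (165,322). Well over half show. I'll raise 3 mm more for margin, then make strokes two and three.

```bash
J='python3 -m jog'
$J '[[-0.2,-1.3,2.7,0,0,0,0],[-0.2,-1.3,2.7,0,0,0,0]]' >/dev/null; python3 chk.py 9
$J '[[1.2,6.7,-14,0,0,0,0],[2.4,13.3,-28,0,0,0,0],[3.5,20,-42,0,0,0,0],[4.4,25,-52.6,0,0,0,0],[4.9,28,-59,0,0,0,0],[5.3,30.2,-63.5,0,0,0,0],[5.4,30.9,-65,0,0,0,0],[5.4,30.9,-65,0,0,0,0]]' >/dev/null; python3 chk.py 2 && $J '[[0.2,0.8,-1.6,0,0,0,0],[0.2,0.8,-1.6,0,0,0,0]]' >/dev/null; python3 chk.py 9
```

```text
clk 18.9 along -13.7 F.A -0.52 [-0.  -0.5 -0.8] [-0.68  0.19 -0.01]
clk 20.05 along -85.7 F.A 0.90 [-0.3 -1.1  0.4] [-0.74  0.27  0.03]
clk 20.45 along -87.6 F.A 4.07 [-1.  -2.2  3.4] [-0.85  0.34  0.1 ]
```

```bash
J='python3 -m jog'
$J '[[-1,-6,12.6,0,0,0,0],[-2.2,-12.2,25.6,0,0,0,0],[-3.4,-19,40,0,0,0,0],[-4.6,-26,54.6,0,0,0,0],[-5.6,-31.7,66.6,0,0,0,0],[-5.6,-31.7,66.6,0,0,0,0],[-5.6,-31.7,66.6,0,0,0,0]]' >/dev/null; python3 chk.py 9
$J '[[1.2,6.7,-14,0,0,0,0],[2.4,13.3,-28,0,0,0,0],[3.5,20,-42,0,0,0,0],[4.4,25,-52.6,0,0,0,0],[4.9,28,-59,0,0,0,0],[5.3,30.2,-63.5,0,0,0,0],[5.4,30.9,-65,0,0,0,0],[5.4,30.9,-65,0,0,0,0]]' >/dev/null; python3 chk.py 2 && $J '[[0.2,0.8,-1.6,0,0,0,0],[0.2,0.8,-1.6,0,0,0,0]]' >/dev/null; python3 chk.py 9
```

```text
clk 21.475 along -14.6 F.A -0.95 [-0.2 -0.3 -1.2] [-0.65  0.17  0.02]
clk 22.625 along -85.7 F.A 0.43 [-0.6 -0.9 -0. ] [-0.75  0.22  0.06]
clk 23.025 along -87.6 F.A 3.96 [-1.1 -2.5  3.1] [-0.8   0.37  0.13]
```

Three strokes done. Withdrawing along the axis.

```bash
J='python3 -m jog'
$J '[[-1,-6,12.6,0,0,0,0],[-2.2,-12.2,25.6,0,0,0,0],[-3.4,-19,40,0,0,0,0],[-4.8,-27,56.6,0,0,0,0],[-6.3,-35.6,75,0,0,0,0],[-8,-45,95,0,0,0,0],[-9.5,-53.6,112.5,0,0,0,0],[-10.6,-60,126,0,0,0,0],[-10.6,-60,126,0,0,0,0]]'
python3 - <<'E'
from h import *
from scipy.spatial.transform import Rotation as Ro
s=state();X=np.array(s["tcp_pos"]);q=Ro.from_quat(s["eef_rot"]);A=-q.as_matrix()[:,2];M=np.array([.5517,.3769,.1379])
print("along",(X-A*.216-M)@A,X,A,np.degrees((Ro.from_quat([.22,.9755,0,0])*q.inv()).as_rotvec()),(np.array([.546,.183,.300])-X)*1e3)
E
```

```text
clock: 24.15
tcp_pos: [0.5319, 0.262, 0.3808]
eef_rot: [0.215, 0.951, 0.224, -0.01]
force: [0.6, 0.4, -1.1]
finger_gap: 0.0153
grip_force: 45.0
along 0.05347447037645705 [0.53189909 0.26196476 0.380833  ] [-0.07787087 -0.42922862  0.89983272] [-25.44991152   4.60912031   0.03434644] [ 14.10090536 -78.96476123 -80.83300131]
```

```bash
J='python3 -m jog'
$J '[[4,-25,10,-8,1.5,0,0],[8,-50,10,-16,3,0,0],[14,-78,10,-25.4,4.6,0,0],[14,-78,-20,-25.4,4.6,0,0],[14,-78,-50,-25.4,4.6,0,0],[14,-78,-71,-25.4,4.6,0,0],[14,-78,-71,-25.4,4.6,0,0],[14,-78,-71,-25.4,4.6,0,0]]'
python3 - <<'E'
from ov import *
from scipy.spatial.transform import Rotation as Ro
s=state();X=np.array(s["tcp_pos"]);A=-Ro.from_quat(s["eef_rot"]).as_matrix()[:,2];tip=X-A*.216
print(X,A,tip)
for P in(S,T):
    print([(np.round(q["rect"],1).tolist(),round(q["conf"],2)) for q in regions_of(P,"brush")],proj(P,tip+A*.028),proj(P,tip))
    print([(np.round(q["rect"],1).tolist(),round(q["conf"],2)) for q in regions_of(P,"cup")])
cv2.imwrite("pics/g7s.png",S["frame"]);cv2.imwrite("pics/g7t.png",T["frame"])
# bristle columns by colour in scene
for nm,P,ys,xs in(("s",S,range(262,286,3),slice(325,375)),("t",T,range(235,268,4),slice(350,400))):
    for y in ys:
        r=P["frame"][y,xs].astype(int);m=np.where((r[:,2]-r[:,0]>15)&(r[:,2]>90))[0]
        print(nm,y,(m.min()+xs.start,m.max()+xs.start) if len(m) else None,end=" ")
E
```

```text
clock: 25.15
tcp_pos: [0.5457, 0.1847, 0.3092]
eef_rot: [0.22, 0.975, 0.0, -0.001]
force: [0.1, -0.2, -0.4]
finger_gap: 0.0153
grip_force: 45.0
[0.54585707 0.18462007 0.30955746] [ 3.38019007e-04 -7.65111945e-04  9.99999650e-01] [0.54578405 0.18478533 0.09355753]
[([349.2, 247.0, 16.2, 71.8], 0.66), ([299.6, 284.5, 9.1, 63.8], 0.51)] [347.76742521 270.5269243 ] [347.16251407 283.50780591]
[([394.1, 335.4, 17.4, 36.3], 0.91), ([316.1, 235.6, 26.5, 39.3], 0.66), ([345.4, 309.5, 34.1, 49.6], 0.6)]
[([375.1, 243.2, 15.7, 27.7], 0.52), ([320.6, 175.9, 67.7, 53.6], 0.22)] [374.62529627 248.70112217] [373.38914789 252.30096838]
[([223.6, 191.8, 37.8, 44.7], 0.95), ([372.0, 261.4, 34.7, 40.8], 0.9)]
s 262 (np.int64(343), np.int64(355)) s 265 (np.int64(343), np.int64(374)) s 268 (np.int64(343), np.int64(353)) s 271 (np.int64(343), np.int64(354)) s 274 (np.int64(343), np.int64(352)) s 277 (np.int64(343), np.int64(351)) s 280 (np.int64(343), np.int64(353)) s 283 None t 235 None t 239 None t 243 (np.int64(370), np.int64(375)) t 247 (np.int64(368), np.int64(383)) t 251 (np.int64(367), np.int64(381)) t 255 (np.int64(369), np.int64(377)) t 259 None t 263 None t 267 None
```

```bash
J='python3 -m jog'
$J '[[0,-1,-15,0,0,0,0],[0,-1,-30,0,0,0,0],[0,-1,-40,0,0,0,0],[0,-1,-40,0,0,0,0]]' && python3 chk.py 4 && $J '[[0,0,-14,0,0,0,0],[0,0,-28,0,0,0,0],[0,0,-38,0,0,0,0],[0,0,-38,0,0,0,0]]' && python3 chk.py 4 && $J '[[0,0,-2,0,0,0,0],[0,0,-4,0,0,0,0],[0,0,-4,0,0,0,0]]' && python3 chk.py 4
```

```text
clock: 25.95
tcp_pos: [0.5451, 0.1833, 0.2673]
eef_rot: [0.22, 0.975, -0.001, -0.002]
force: [-0.2, 0.6, -0.9]
finger_gap: 0.0152
grip_force: 45.0
clk 26.1 along -84.9 F.A 0.05 [0.1 0.3 0. ] [0.01 0.01 0.09]
clock: 26.6
tcp_pos: [0.545, 0.1833, 0.2293]
eef_rot: [0.22, 0.975, -0.001, -0.002]
force: [0.5, 1.0, -0.6]
finger_gap: 0.0151
grip_force: 45.0
clk 26.75 along -123.0 F.A -0.70 [ 0.5 -0.2 -0.7] [-0.05 -0.05  0.04]
clock: 27.12
tcp_pos: [0.5456, 0.1835, 0.2266]
eef_rot: [0.22, 0.975, -0.0, -0.001]
force: [-0.0, -0.3, 0.3]
finger_gap: 0.015
grip_force: 45.0
clk 27.275 along -127.2 F.A 0.03 [-0.1 -0.2  0. ] [-0.02 -0.08  0.03]
```

```bash
J='python3 -m jog'
$J '[[0,0,0,0,0,0,1],[0,0,0,0,0,0,1],[0,0,0,0,0,0,1],[0,0,0,0,0,0,1],[0,0,0,0,0,0,1],[0,0,0,0,0,0,1],[0,0,0,0,0,0,1],[0,0,0,0,0,0,1],[0,0,0,0,0,0,1]]'
$J '[[0,0,20,0,0,0,1],[0,0,45,0,0,0,1],[0,0,80,0,0,0,1],[0,0,120,0,0,0,1],[-40,60,150,0,0,0,1],[-90,120,150,0,0,0,1],[-140,180,150,0,0,0,1],[-190,240,150,0,0,0,1],[-190,240,150,0,0,0,1]]'
$J '[[-40,60,0,0,0,0,1],[-90,110,0,0,0,0,1],[-90,110,0,0,0,0,1],[-90,110,0,0,0,0,1]]'
python3 - <<'E'
from m import *
for P,f in((S,"scene0"),(T,"top0")):
    print([(np.round(q["rect"],1).tolist(),round(q["conf"],2)) for q in regions_of(P,"brush")])
    d=cv2.absdiff(P["frame"],cv2.imread(f"pics/{f}.png")).max(2)>60
    n,_,st,c=cv2.connectedComponentsWithStats(d.astype(np.uint8));print([x.tolist() for x in st[1:] if x[4]>25])
cv2.imwrite("pics/fin.png",S["frame"][190:390,220:440])
E
```

```text
clock: 28.4
tcp_pos: [0.5455, 0.1834, 0.2265]
eef_rot: [0.22, 0.975, -0.0, -0.001]
force: [0.8, -0.3, 0.1]
finger_gap: 0.086
grip_force: 0.0
clock: 29.52
tcp_pos: [0.354, 0.4247, 0.3768]
eef_rot: [0.22, 0.975, 0.0, -0.001]
force: [1.0, 0.4, -0.5]
finger_gap: 0.0867
grip_force: 0.0
clock: 30.02
tcp_pos: [0.2649, 0.5338, 0.3762]
eef_rot: [0.219, 0.976, -0.0, -0.001]
force: [1.2, -0.0, -0.3]
finger_gap: 0.0873
grip_force: 0.0
[([301.1, 286.9, 9.5, 61.7], 0.85), ([349.6, 258.6, 16.2, 78.9], 0.78)]
[[91, 15, 6, 11, 36], [37, 35, 63, 40, 1816], [48, 75, 8, 9, 43], [56, 74, 62, 26, 541], [40, 92, 38, 48, 544], [102, 104, 5, 12, 33], [105, 117, 17, 13, 176], [55, 129, 69, 72, 2000], [2, 140, 12, 19, 119], [193, 239, 10, 32, 204], [146, 243, 12, 7, 34], [28, 252, 11, 118, 336], [198, 271, 6, 8, 35], [201, 279, 14, 38, 169], [4, 374, 14, 14, 26], [67, 378, 29, 77, 125], [0, 392, 23, 31, 203], [2, 415, 14, 65, 250], [98, 468, 11, 12, 40]]
[([373.6, 247.2, 18.9, 35.8], 0.93), ([335.8, 295.5, 8.3, 19.6], 0.55), ([244.2, 252.6, 40.9, 33.5], 0.43)]
[[14, 403, 149, 65, 989], [0, 406, 12, 21, 109], [51, 435, 9, 4, 28], [79, 439, 46, 21, 108], [47, 443, 19, 23, 96], [75, 446, 53, 27, 325], [158, 470, 13, 10, 100]]
```

```bash
python3 -c "from workcell import *; print(sign_off())"
```

```text
the job is handed in; nothing more can be done
None
```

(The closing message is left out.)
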